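# Open the coded lid of a spare-parts box

### The job

Unlock the parts box and open it: set the left dial to 2 and the right dial to about 5. The right dial's cam is worn, so it catches somewhat before or past the 5: with the left dial at 2, feel around there for the spot where it catches, and do not force a dial that has caught. Once it is unlocked, slide the lid fully open to the left by its black fin, and leave everything else on the table and on the box where it is.

Things in the scene. Friction and masses are not known exactly. Their poses are not given: they have to be found in the camera images.
- lockbox: Blue-grey steel box fixed to the table, 250 (x) x 300 (y) x 70 mm high; origin under its centre, +x to its rear (away from the robot), +y to its left as the robot sees it. Its front half is a flat deck 70 mm up with two dials, centred at (-62, +68) mm (left) and (-62, -68) mm (right); its rear right quarter is a store under the sliding lid, its rear left quarter plain deck.
- bolt_flag (a point): Top of the red plate (10 x 24 mm, standing 4 mm above the deck) between the dials that shows the lock bolt. A spring (about 3 N) presses the bolt against both dials; only when both are at their gates does it snap 10 mm into them (the plate jumps 10 mm to the box's -x and bares a green patch). The lid is then free and both dials are held fast.
- turn_left (a joint): Left dial, rad: 0 when its pointer is at 0 (to the box's +x), growing clockwise from above; stops at 0 and 5.5, starts at 3.1 to 5.3. Fixed white ring round it, radius 56 mm, black numbers 0 to 7: number n lies n x 45 degrees clockwise from the box's +x, so 2 is at 1.571. Its gate is at 2, give or take 0.09 rad. Takes 0.05 to 0.15 N m to turn; stays where it is left.
- turn_right (a joint): Right dial, same make and ring: 5 is at 3.927; starts at 0.2 to 2.9. Worn: its gate lies up to 0.32 rad before or past 5, different each time, 0.09 rad of play to each side. With the left dial at 2, turned slowly (under about 1 rad/s), it stops hard where the bolt snaps in.
- dial_left: Left dial with its aluminium grip bar, 68 long x 12 wide x 22 mm high, on the black dial disc (radius 37 mm, 8 mm thick). Origin on the dial's axis at the bar's underside, 78.5 mm above the table; bar top at 100.5 mm. The bar lies along its x axis, +x to the end with the red mark (the pointer). Push its flank near an end with closed fingers, or grip it.
- dial_right: Right dial with its grip bar, same sizes and axes.
- lid (a joint): How far the aluminium lid (108 x 140 mm, 6 mm thick, top 77 mm above the table) is open, m: 0 shut, 0.110 at the end stop; it slides to the box's +y. Free, it takes about 2 N and stays where it is left; locked, it does not move.
- lid_fin (a point): Middle of the top edge of the black push fin on the lid, 107 mm above the table; the fin is 50 (box x) x 10 (box y) mm and rises 30 mm above the lid. Push its -y face.
- bushing: Loose brass bushing, 28 mm wide, 24 mm high, standing on the rear left corner of the box's deck, clear of the open lid; origin under its centre. To be left alone, like all the following.
- seal: Loose blue seal ring, 80 mm across, 6 mm thick, flat on the table; origin under its centre.
- screwdriver: Loose screwdriver with orange handle, lying on the table along its x axis.
- carton: Cardboard carton 100 x 140 x 70 mm on the table; origin under its centre.
- jar: Jar, 64 mm across, 90 mm high; origin under its centre.
- flange: Steel flange, 68 mm across, 30 mm high; origin under its centre.
- tote: Blue open plastic tray 130 x 100 x 50 mm; origin under its centre.

How it is judged:
At the end, for the whole second after the job is handed in: The lid is open by more than 95 of its 110 mm and at rest, the left dial is within 0.27 rad of 2 and the right dial within 0.52 rad of 5 (value of joint lid above 0.095 m and velocity of joint lid below 0.01 m/s and value of joint turn_left between 1.3 and 1.84 rad and value of joint turn_right between 3.4 and 4.45 rad); the robot touches nothing.
It fails at once if a dial is forced: pushed with more than 45 N (contact force between any of dial_left, dial_right and the fingers above 45 N).
It fails at once if a bystander is moved by more than 25 mm (distance of any of bushing, seal, screwdriver, carton, jar, flange, tote from where it was at the start of the episode above 0.025 m).
It also fails if it takes over 64 s, if anything falls off the work surface, if the arm or the gripper's body presses on something with over 40 N, if the wrist force passes 120 N, or if a joint passes its speed limit or range.

### The arm

A 7-joint arm with a two-finger parallel gripper is mounted at the origin on the work surface. World frame = base frame: x ahead of the robot, y to its left, z up, the work surface at z = 0. Lengths are in m, angles in rad, forces in N, time in s.
With the tool pointing down it reaches from about 0.35 to 0.9 m from the base axis. Payload 8.1 kg.
Tool frame: the origin (TCP) lies midway between the tips of the shut fingers; the grasp point (between the pads) lies ctrl.grip_depth behind it (ctrl.grip_depth is the distance from the TCP to the grasp point, in m); z points along the fingers, y is the direction in which the jaws open and shut (so a half turn about z gives the same grasp; the last joint's range is limited). The gripper opens to 92 mm and grips with 3 to 60 N. Pads are 19 mm wide; open, the fingers measure 130 mm over their backs; the gripper's body (75 mm by 190 mm) begins 47 mm behind the grasp point.
Start: joints at [1.046, 0.434, 0.025, 1.573, -0.012, 1.134, -0.075], TCP at [0.256, -0.57, 0.227] pointing down, gripper open.
Joint ranges: [-2.62, 2.62], [-0.44, 2.09], [-1.27, 1.32], [0.08, 2.57], [-1.32, 4.46], [0.12, 2], [-2.74, 2.74]. Speed limits (rad/s): [2.22, 2.22, 3.01, 3.01, 3.14, 3.14, 3.14].

### API

Orientations are given as a unit quaternion [x, y, z, w].
In Python, from rig import ctrl gives the robot as it stands. The module is installed in compiled form; this text tells all that it offers.
- The arm moves only by the tool step_arm, never from a script. Its argument "motion" is a list of rows, each an object of numbers: "x", "y", "z": the shift along the world's x, y, z in m; "spin": the turn about the world's z in rad. In form: [{"x": .., "y": .., "z": .., "spin": ..}, ...]. A call has 1 to 8 rows; each row shifts and turns the pose as measured when the row begins; what a row does not reach is not made up. A row lasts 1/8 s, in which the tool goes at most 62.5 mm and 10.7 degrees, less where a joint would pass 70% of its speed; a pose out of reach is approached as far as the arm can. A call is refused whole if a number of a shift passes 0.0625 or a number of a turn 0.188, either way. A call with a gripper value outside its range is refused whole. "claw" is the opening in per cent of the stroke, from 0 (shut) to 100 (fully open), set as the call begins (left out, the last holds). The fingers move at their own pace and stop on an object; "newtons" is the grip in N (left out, the last holds). Time passes only in rows, so rows that do not move let the fingers close. It gives the time, the measured TCP pose, the force and the opening at its end, in the units of the state.
- ctrl.get_obs(): the state, without advancing time (a new reading comes with each control period).
- ctrl.capture(name): name is "scene" or "top" or "wrist"; returns (picture, depth): 400x640x3 uint8, red, green, blue; 400x640 float32, m along the optical axis (not along the pixel's ray), 0 where there is no reading.
- ctrl.calibration(name): a dict with "fx", "fy", "cx", "cy" (pixels), "view" (4x4, takes a point from world to camera coordinates). Camera axes: x right, y down, z forward; pixel columns grow to the right and rows downward; lengths in m; the calibration is good to about 2 mm. A picture is of the moment at which its call begins: read the wrist's pose just before it. calibration takes no time and is no camera call; for the wrist camera it gives the pose at the moment of the call.
- ctrl.job_done(): hands the job in, once; it reports no verdict.
The state is a dict: "time_s": time; "joint_positions": joint angles; "joint_velocities": joint speeds; "joint_efforts": joint torques, N m; "eef_pos": TCP position; "eef_rot": TCP orientation; "contact_force": force on the tool from outside, world axes, zero at the start; "wrist_torque": the same for the moment, N m; "grip_width": finger opening in m.
Only numpy, scipy, OpenCV 4.12 (cv2) and the standard library are available. Lean on these libraries where they do the work, as an engineer would, in place of code of your own. Each camera call takes 0.05 s, during which the arm holds its last target.

## Working session

There is one attempt and no reset: what is moved stays moved. The work goes in short steps, Python scripts to look and compute and a tool call to move; the robot and the scene stay as the last step left them, time stands still between calls to the robot, and variables do not carry over. Pictures are saved under pics/ and viewed, and the job is handed in when it is done.

Besides the shell and the picture viewer there is one more tool, called after "Call:" as name(argument=value, ...) on one line, values as JSON. step_arm: Moves the arm, as the interface text tells. Its arguments: {"type":"object","properties":{"motion":{"type":"array"},"claw":{"type":"number"},"newtons":{"type":"number"}},"required":["motion"]}

```bash
mkdir -p pics
cat > h.py <<'E'
import numpy as np, cv2
from rig import ctrl
def cap(name,fn):
    c=ctrl.calibration(name); p,d=ctrl.capture(name)
    cv2.imwrite('pics/'+fn+'.png',cv2.cvtColor(p,cv2.COLOR_RGB2BGR)); np.savez('pics/'+fn+'.npz',p=p,d=d,view=c['view'],k=[c['fx'],c['fy'],c['cx'],c['cy']])
    return p,d,c
def ld(fn):
    z=np.load('pics/'+fn+'.npz'); return z['p'],z['d'],z['view'],z['k']
def plane(u,v,z,view,k):
    R=view[:3,:3];t=view[:3,3];o=-R.T@t
    r=R.T@np.array([(u-k[2])/k[0],(v-k[3])/k[1],1.])
    return o+r*(z-o[2])/r[2]
def px(P,view,k):
    c=view[:3,:3]@np.array(P)+view[:3,3]; return k[0]*c[0]/c[2]+k[2],k[1]*c[1]/c[2]+k[3]
E
python3 - <<'E'
from h import *
for n in ['scene','top','wrist']: cap(n,n+'0')
o=ctrl.get_obs(); print(o,ctrl.grip_depth)
E
```

```text
{'time_s': 0.15, 'joint_positions': array([ 1.04638027,  0.43504716,  0.02497511,  1.57386567, -0.01159221,
        1.13396606, -0.07512799]), 'joint_velocities': array([-0.00031855, -0.00331533,  0.00054785, -0.00260215, -0.00139009,
        0.00035113,  0.00035697]), 'joint_efforts': array([ 2.09787795e-03, -6.68259358e+01,  9.86072235e-01, -3.14697003e+01,
       -6.05333992e-02,  3.92917532e-02,  5.45130524e-05]), 'eef_pos': array([ 0.25569236, -0.56990322,  0.22614373]), 'eef_rot': array([ 9.77850902e-01,  2.09301903e-01, -1.73865463e-04, -5.43576147e-04]), 'contact_force': array([-0.542116  ,  0.89227255,  0.35993954]), 'wrist_torque': array([ 0.00020621, -0.03008798, -0.00355261]), 'grip_width': 0.09176787095660997} 0.0188
```

View pics/top0.png

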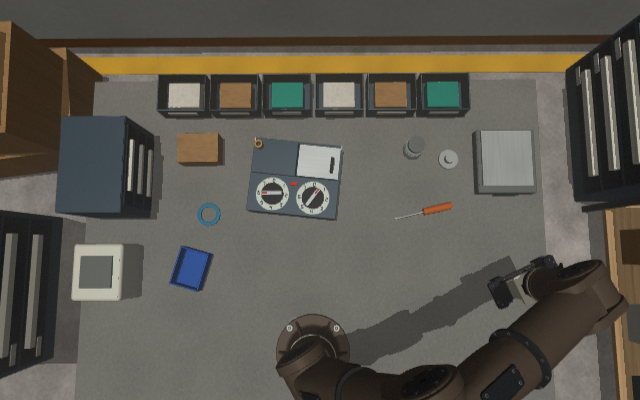

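View pics/scene0.png

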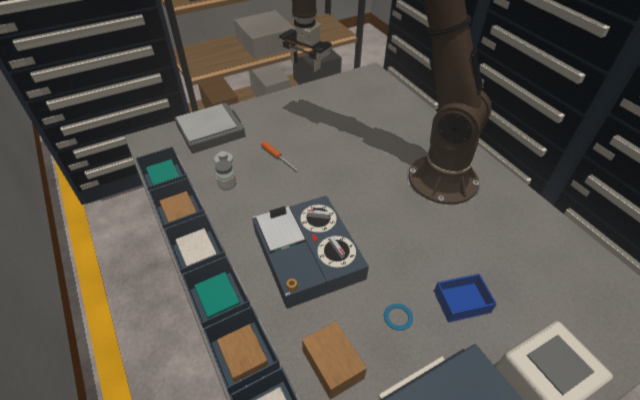

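The top view shows the box at about (295,180) with its dials at (272,194) and (313,198), the fin at (332,165) and the flag at (293,184). Next I measure them.

Run:
```python
from h import *
for fn,crop,s in [('top0',(235,130,115,95),7),('scene0',(240,185,140,125),5)]:
    p,d,V,k=ld(fn); x,y,w,h=crop
    im=cv2.resize(cv2.cvtColor(p[y:y+h,x:x+w],cv2.COLOR_RGB2BGR),None,fx=min(s,800/w,600/h),fy=min(s,800/w,600/h),interpolation=cv2.INTER_CUBIC)
    cv2.imwrite('pics/c_'+fn+'.png',im)
p,d,V,k=ld('top0')
hsv=cv2.cvtColor(p,cv2.COLOR_RGB2HSV)
# rings
m=((hsv[...,1]<60)&(hsv[...,2]>170)).astype(np.uint8); m[:, :240]=0;m[:,350:]=0;m[:175]=0;m[220:]=0
n,l,st,ce=cv2.connectedComponentsWithStats(m)
for i in range(1,n):
    if st[i,4]>150:
        c,_=cv2.findContours((l==i).astype(np.uint8),cv2.RETR_EXTERNAL,cv2.CHAIN_APPROX_NONE)
        e=cv2.fitEllipse(cv2.convexHull(c[0])); print(st[i],e,plane(*e[0],.0705,V,k))
r=((hsv[...,1]>120)&((hsv[...,0]<8)|(hsv[...,0]>172))&(hsv[...,2]>90)).astype(np.uint8); r[:,:240]=0;r[:,350:]=0;r[:140]=0;r[225:]=0
n,l,st,ce=cv2.connectedComponentsWithStats(r)
for i in range(1,n): print(st[i],ce[i],plane(*ce[i],.1,V,k),plane(*ce[i],.074,V,k))
R=V[:3,:3];print('cam',-R.T@V[:3,3],k)
```

```text
[256 182  25  28 165] ((268.20050048828125, 196.04275512695312), (22.784542083740234, 30.258159637451172), 146.0054473876953) [0.51692496 0.14475772 0.0705    ]
[290 182   8   4  19] [293.21052632 183.31578947] [0.55512788 0.0592172  0.1       ] [0.55918208 0.0611403  0.074     ]
[315 189   3   4   5] [316.2 190.8] [ 0.53019652 -0.01619447  0.1       ] [ 0.53377621 -0.01570667  0.074     ]
[262 192   5   1   5] [264. 192.] [0.52659859 0.1547704  0.1       ] [0.5301098  0.15851215 0.074     ]
cam [ 0.34211717 -0.0418239   1.46606022] [421.62328702 421.62328702 318.45812392 200.16973707]
```

View pics/c_top0.png

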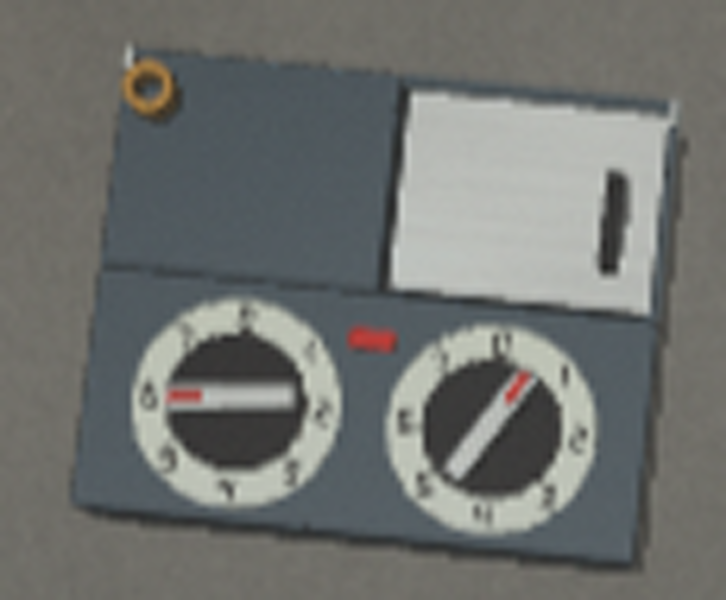

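View pics/c_scene0.png

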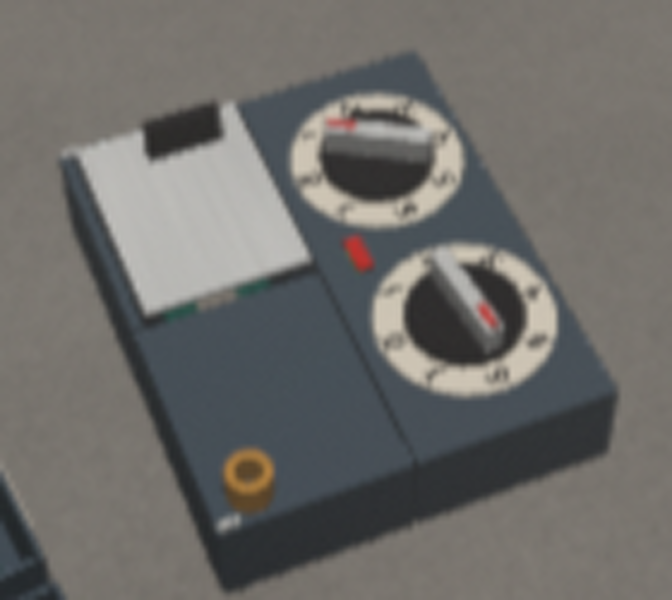

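Run:
```python
from h import *
p,d,V,k=ld('top0')
hsv=cv2.cvtColor(p,cv2.COLOR_RGB2HSV)
m=((hsv[...,1]<60)&(hsv[...,2]>140)).astype(np.uint8)
C=[]
for cx,cy in [(272.6,193.8),(312.9,198.3)]:
    yy,xx=np.nonzero(m); s=np.hypot(xx-cx,yy-cy)<19
    pts=np.c_[xx,yy][s].astype(np.float32)
    e=cv2.minEnclosingCircle(pts); f=cv2.fitEllipse(cv2.convexHull(pts)); print(s.sum(),e,f)
    C.append(plane(*f[0],.0708,V,k)); print(C[-1])
v=C[0]-C[1]; print(np.linalg.norm(v),'yaw',np.arctan2(-v[0],v[1]))
```

```text
473 ((272.0351867675781, 193.468017578125), 16.663410186767578) ((271.9769592285156, 193.47015380859375), (32.458736419677734, 33.1832160949707), 35.84425735473633)
[0.52552793 0.13218903 0.0708    ]
477 ((312.3604736328125, 197.63954162597656), 16.6253604888916) ((312.40692138671875, 197.61207580566406), (32.73278045654297, 33.0081787109375), 49.3049201965332)
[ 0.51132146 -0.00300406  0.0708    ]
0.1359374764161961 yaw -0.10469852074194204
```

Call:
step_arm(motion=[{"x": 0.03, "y": 0.05, "z": 0.03}, {"x": 0.03, "y": 0.05, "z": 0.03}, {"x": 0.03, "y": 0.05}, {"x": 0.03, "y": 0.05}, {"x": 0.03, "y": 0.05}, {"x": 0.03, "y": 0.05}, {"x": 0.03, "y": 0.05}, {"x": 0.0, "y": 0.05, "spin": 0.1}], claw=45, newtons=12)

```text
$.motion[0]: bad value
```

Run:
```python
from h import *
o=ctrl.get_obs(); print(o['joint_positions'],o['eef_pos'],o['eef_rot'],o['grip_width'],o['time_s'])
```

```text
[ 1.04638027  0.43504716  0.02497511  1.57386567 -0.01159221  1.13396606
 -0.07512799] [ 0.25569236 -0.56990322  0.22614373] [ 9.77850902e-01  2.09301903e-01 -1.73865463e-04 -5.43576147e-04] 0.09176787095660997 0.15
```

Call:
step_arm(motion=[{"x": 0.03, "y": 0.05, "z": 0.03, "spin": 0}, {"x": 0.03, "y": 0.05, "z": 0.03, "spin": 0}, {"x": 0.03, "y": 0.05, "z": 0, "spin": 0}, {"x": 0.03, "y": 0.05, "z": 0, "spin": 0}, {"x": 0.03, "y": 0.05, "z": 0, "spin": 0}, {"x": 0.03, "y": 0.05, "z": 0, "spin": 0}, {"x": 0.03, "y": 0.05, "z": 0, "spin": 0}, {"x": 0.0, "y": 0.05, "z": 0, "spin": 0.1}], claw=45, newtons=12)

```text
time_s: 1.15
eef_pos: [0.4663, -0.1623, 0.2845]
eef_rot: [0.967, 0.255, -0.001, -0.001]
contact_force: [0.2, 0.3, -0.0]
grip_width: 0.0414
```

```bash
cat > st.py <<'E'
from h import *
from scipy.spatial.transform import Rotation as Ro
o=ctrl.get_obs(); R=Ro.from_quat(o['eef_rot']).as_matrix()
print('t',round(o['time_s'],2),'q',o['joint_positions'].round(3),'p',o['eef_pos'].round(4),'yawx',round(np.arctan2(R[1,0],R[0,0]),3),'tz',R[:,2].round(3),'F',o['contact_force'].round(1),'T',o['wrist_torque'].round(3),'w',round(o['grip_width'],4))
E
python3 st.py
```

```text
t 1.15 q [ 0.42   0.191 -0.228  1.779  0.045  1.179 -0.877] p [ 0.4663 -0.1623  0.2845] yawx 0.515 tz [-0.002  0.001 -1.   ] F [ 0.2  0.3 -0. ] T [-0.025  0.012  0.051] w 0.0414
```

Call:
step_arm(motion=[{"x": 0.0, "y": 0.04, "z": 0, "spin": 0.15}, {"x": 0.01, "y": 0.04, "z": 0, "spin": 0.15}, {"x": 0.01, "y": 0.04, "z": 0, "spin": 0.15}, {"x": 0.01, "y": 0.04, "z": 0, "spin": 0.15}, {"x": 0.01, "y": 0.04, "z": 0, "spin": 0.15}, {"x": 0.01, "y": 0.04, "z": 0, "spin": 0.15}, {"x": 0.01, "y": 0.04, "z": 0, "spin": 0.15}, {"x": 0.0, "y": 0.01, "z": 0, "spin": 0.0}])

```text
time_s: 2.15
eef_pos: [0.5256, 0.1408, 0.2835]
eef_rot: [0.695, 0.719, -0.002, -0.001]
contact_force: [-1.0, -1.0, -1.0]
grip_width: 0.041
```

```bash
python3 st.py; python3 -c "
from h import *
cap('wrist','w1')"
```

```text
t 2.15 q [ 0.06   0.318 -0.552  1.648  0.174  1.229 -0.493] p [0.5256 0.1408 0.2835] yawx 1.606 tz [-0.004 -0.001 -1.   ] F [-1. -1. -1.] T [-0.03  -0.095 -0.063] w 0.041
```

View pics/w1.png

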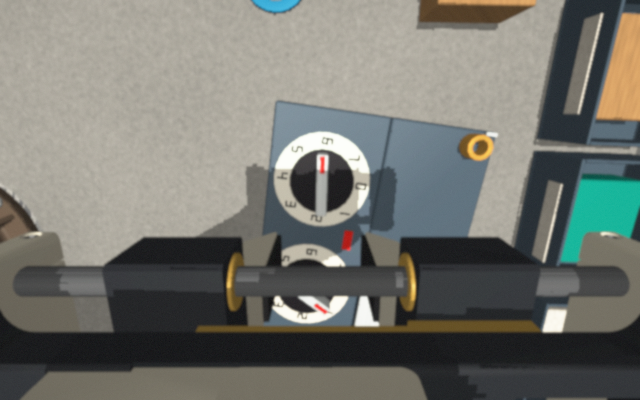

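The wrist picture shows the left dial at (321,179), its red mark at (322,163), and the box's left edge from (277,101) to (490,131).

Run:
```python
from h import *
p,d,V,k=ld('w1'); hsv=cv2.cvtColor(p,cv2.COLOR_RGB2HSV)
m=((hsv[...,1]<60)&(hsv[...,2]>150)).astype(np.uint8)
yy,xx=np.nonzero(m); r=np.hypot(xx-321,yy-179); s=(r<54)&(r>30)
pts=np.c_[xx,yy][s].astype(np.float32); f=cv2.fitEllipse(cv2.convexHull(pts)); print(f,plane(*f[0],.0708,V,k))
r_=((hsv[...,1]>120)&((hsv[...,0]<8)|(hsv[...,0]>172))&(hsv[...,2]>90)).astype(np.uint8)
n,l,st,ce=cv2.connectedComponentsWithStats(r_)
for i in range(1,n):
    if st[i,4]>20 and 240<ce[i][0]<400: print(st[i],plane(*ce[i],.1005,V,k),plane(*ce[i],.074,V,k))
# bar: bright inside disc
b=(hsv[...,1]<60)&(hsv[...,2]>110); b|=r_>0
s=b[yy0:=0:] if False else b
y2,x2=np.nonzero(b); s=np.hypot(x2-321,y2-179)<27
c=cv2.minAreaRect(np.c_[x2,y2][s].astype(np.float32)); print(c)
box=cv2.boxPoints(c); W=np.array([plane(*q,.1005,V,k) for q in box]); print(W.round(4), W.mean(0))
for i in range(4):
    e=W[(i+1)%4]-W[i]; print(np.linalg.norm(e),np.arctan2(e[1],e[0]))
# box edge
bl=((hsv[...,0]>95)&(hsv[...,0]<125)&(hsv[...,1]>60)).astype(np.uint8)
E1=[]
for x in range(290,480,4):
    col=np.nonzero(bl[90:200,x])[0]
    # first long run
    for q in col:
        if bl[90+q:90+q+8,x].all(): E1.append((x,90+q)); break
P=np.array([plane(u,v-.5,.07,V,k)[:2] for u,v in E1]); l=cv2.fitLine(P.astype(np.float32),cv2.DIST_HUBER,0,.01,.01).ravel(); print('yaw edge',np.arctan2(l[1],l[0]),l,len(E1))
```

```text
File "<stdin>", line 12
    s=b[yy0:=0:] if False else b
              ^
SyntaxError: invalid syntax
```

```bash
cat > m.py <<'E'
from h import *
import sys
fn,cx,cy=sys.argv[1],float(sys.argv[2]),float(sys.argv[3])
p,d,V,k=ld(fn); hsv=cv2.cvtColor(p,cv2.COLOR_RGB2HSV)
m=((hsv[...,1]<60)&(hsv[...,2]>150)).astype(np.uint8)
yy,xx=np.nonzero(m); r=np.hypot(xx-cx,yy-cy); s=(r<54)&(r>30)
pts=np.c_[xx,yy][s].astype(np.float32); f=cv2.fitEllipse(cv2.convexHull(pts)); print(f,plane(*f[0],.0708,V,k))
r_=((hsv[...,1]>120)&((hsv[...,0]<8)|(hsv[...,0]>172))&(hsv[...,2]>90)).astype(np.uint8)
n,l,st,ce=cv2.connectedComponentsWithStats(r_)
for i in range(1,n):
    if st[i,4]>20 and 240<ce[i][0]<400: print(st[i],plane(*ce[i],.1005,V,k),plane(*ce[i],.074,V,k))
b=(hsv[...,1]<60)&(hsv[...,2]>110); b|=r_>0
y2,x2=np.nonzero(b); s=np.hypot(x2-cx,y2-cy)<27
c=cv2.minAreaRect(np.c_[x2,y2][s].astype(np.float32)); print(c)
box=cv2.boxPoints(c); W=np.array([plane(*q,.1005,V,k) for q in box]); print(W.mean(0))
for i in range(2):
    e=W[(i+1)%4]-W[i]; print('bar',np.linalg.norm(e),np.arctan2(e[1],e[0]))
bl=((hsv[...,0]>95)&(hsv[...,0]<125)&(hsv[...,1]>60)).astype(np.uint8)
E1=[]
for x in range(290,480,4):
    for q in np.nonzero(bl[60:200,x])[0]:
        if bl[60+q:60+q+8,x].all(): E1.append((x,60+q)); break
P=np.array([plane(u,v-.5,.07,V,k)[:2] for u,v in E1]); l=cv2.fitLine(P.astype(np.float32),cv2.DIST_HUBER,0,.01,.01).ravel(); print('yaw edge',np.arctan2(l[1],l[0]),l,len(E1))
E
python3 m.py w1 321 179
```

```text
((320.9040222167969, 174.97747802734375), (97.94686126708984, 102.04389190673828), 143.07382202148438) [0.52504258 0.14155941 0.0708    ]
[320 157   4  16  49] [0.52567983 0.15804881 0.1005    ] [0.5258149  0.15385451 0.074     ]
[342 230  11  20 175] [0.55677889 0.07428832 0.1005    ] [0.55932437 0.06360197 0.074     ]
[315 304  12   9  37] [ 0.52957427 -0.01462759  0.1005    ] [ 0.53001118 -0.03220556  0.074     ]
((322.0, 179.0), (52.0, 12.0), 90.0)
[0.52629533 0.14227059 0.1005    ]
bar 0.012567048498627066 0.034386488659449904
bar 0.056654167690759934 -1.5310037463334654Traceback (most recent call last):
  File "m.py", line 23, in <module>
    P=np.array([plane(u,v-.5,.07,V,k)[:2] for u,v in E1]); l=cv2.fitLine(P.astype(np.float32),cv2.DIST_HUBER,0,.01,.01).ravel(); print('yaw edge',np.arctan2(l[1],l[0]),l,len(E1))
                                                             ~~~~~~~~~~~^^^^^^^^^^^^^^^^^^^^^^^^^^^^^^^^^^^^^^^^^^^^^^^
cv2.error: OpenCV(4.12.0) /io/opencv/modules/imgproc/src/linefit.cpp:618: error: (-215:Assertion failed) npoints2 >= 0 || npoints3 >= 0 in function 'fitLine'
```

Run:
```python
from h import *
p,d,V,k=ld('w1'); hsv=cv2.cvtColor(p,cv2.COLOR_RGB2HSV)
print(k,'cam',-V[:3,:3].T@V[:3,3], d[179,305],plane(321,179,.0708,V,k), px([0.5255,.1322,.0708],V,k))
S=hsv[125:235,321];print([(125+i,*q) for i,q in enumerate(S.tolist()) if i%4==0])
im=cv2.resize(p[90:240,260:500],None,fx=3.3,fy=3.3,interpolation=cv2.INTER_CUBIC); cv2.imwrite('pics/w1c.png',im[...,::-1])
# disc (black) centroid
dk=((hsv[...,2]<45)).astype(np.uint8)
yy,xx=np.nonzero(dk); s=np.hypot(xx-321,yy-179)<36; f=cv2.minEnclosingCircle(np.c_[xx,yy][s].astype(np.float32)); print(f,plane(*f[0],.0785,V,k))
```

```text
[325.36352933 325.36352933 320.75375534 200.96281555] cam [0.52393715 0.2121638  0.44240355] 0.36823675 [0.52531557 0.13682041 0.0708    ] (np.float64(321.02294466955385), np.float64(182.89389110451478))
[(125, 102, 47, 152), (129, 101, 46, 154), (133, 38, 4, 252), (137, 36, 5, 252), (141, 38, 13, 233), (145, 30, 3, 253), (149, 39, 20, 181), (153, 38, 7, 138), (157, 1, 115, 249), (161, 1, 144, 252), (165, 1, 148, 252), (169, 1, 169, 249), (173, 2, 88, 180), (177, 45, 6, 178), (181, 40, 9, 177), (185, 42, 7, 176), (189, 45, 6, 176), (193, 42, 7, 176), (197, 48, 7, 175), (201, 48, 7, 176), (205, 36, 7, 174), (209, 40, 4, 174), (213, 40, 9, 174), (217, 23, 25, 133), (221, 22, 30, 159), (225, 25, 21, 159), (229, 101, 63, 81), (233, 103, 57, 81)]
((321.5, 180.8125), 30.14201545715332) [0.52592858 0.13629849 0.0785    ]
```

View pics/w1c.png

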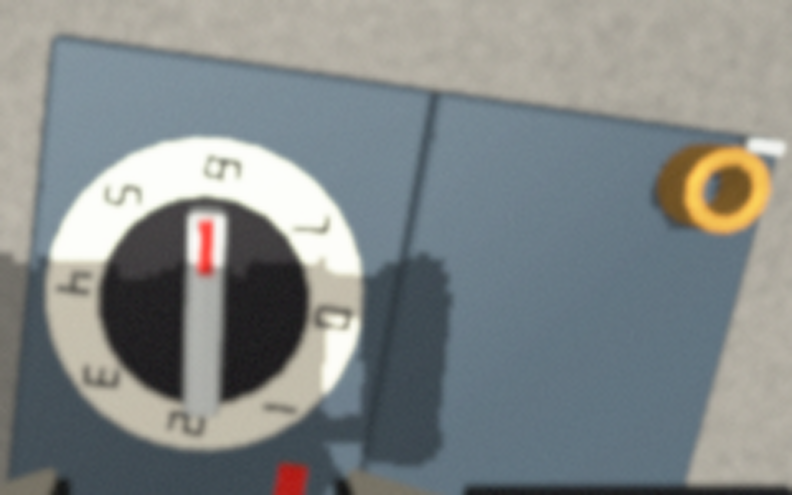

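```bash
python3 - <<'E'
from h import *
p,d,V,k=ld('w1')
a=plane(260+57/3.3,90+37/3.3,.07,V,k);b=plane(260+750/3.3,90+135/3.3,.07,V,k);print(a,b,np.arctan2(*(b-a)[[1,0]]))
# deck line and bar axis
a=plane(260+435/3.3,90+95/3.3,.07,V,k);b=plane(260+366/3.3,90+455/3.3,.07,V,k);print('groove',np.arctan2(*(a-b)[[1,0]])-np.pi/2)
a=plane(260+206/3.3,90+215/3.3,.1005,V,k);b=plane(260+201/3.3,90+408/3.3,.1005,V,k);print('bar',a,b,(a+b)/2,np.arctan2(*(a-b)[[1,0]]),np.linalg.norm(a-b))
E
python3 st.py
```

```text
[0.4744922  0.22168769 0.07      ] [0.70930878 0.19783667 0.07      ] -0.10122583343202193
groove -0.10499962424523934
bar [0.5258301  0.16834936 0.1005    ] [0.52642961 0.10402724 0.1005    ] [0.52612986 0.1361883  0.1005    ] 1.5801164864321346 0.0643249156037074
t 2.2 q [ 0.06   0.318 -0.552  1.649  0.174  1.229 -0.495] p [0.5253 0.1408 0.2835] yawx 1.604 tz [-0.004 -0.001 -1.   ] F [1.1 1.9 0.1] T [ 0.074 -0.1    0.032] w 0.0414
```

Call:
step_arm(motion=[{"x": 0.0, "y": -0.006, "z": -0.045, "spin": -0.02}, {"x": 0.001, "y": 0, "z": -0.045, "spin": 0}, {"x": 0, "y": 0, "z": -0.045, "spin": 0}, {"x": 0, "y": 0, "z": -0.04, "spin": 0}, {"x": 0, "y": 0, "z": -0.01, "spin": 0}])

```text
time_s: 2.82
eef_pos: [0.5267, 0.1273, 0.0948]
eef_rot: [0.708, 0.706, -0.002, 0.002]
contact_force: [0.2, -0.0, 0.7]
grip_width: 0.0415
```

```bash
python3 st.py
```

```text
t 2.83 q [ 0.013  0.502 -0.481  1.894  0.315  0.823 -0.637] p [0.5267 0.1273 0.0948] yawx 1.568 tz [-0.001 -0.005 -1.   ] F [ 0.2 -0.   0.7] T [-0.002 -0.036 -0.006] w 0.0415
```

Call:
step_arm(motion=[{"x": -0.001, "y": 0.006, "z": -0.006, "spin": 0.01}, {"x": 0, "y": 0.001, "z": -0.005, "spin": 0}, {"x": 0, "y": 0, "z": 0, "spin": 0}])

```text
time_s: 3.2
eef_pos: [0.5273, 0.1343, 0.0858]
eef_rot: [0.705, 0.709, -0.001, 0.003]
contact_force: [0.0, -0.7, 0.5]
grip_width: 0.0409
```

Call:
step_arm(motion=[{"x": 0, "y": 0, "z": 0, "spin": 0}, {"x": 0, "y": 0, "z": 0, "spin": 0}, {"x": 0, "y": 0, "z": 0, "spin": 0}], claw=0, newtons=12)

```text
time_s: 3.58
eef_pos: [0.5281, 0.1346, 0.0875]
eef_rot: [0.705, 0.709, 0.0, 0.003]
contact_force: [-15.2, 2.1, 5.1]
grip_width: 0.0158
```

```bash
python3 st.py
```

```text
t 3.58 q [-0.003  0.513 -0.477  1.897  0.327  0.805 -0.652] p [0.5281 0.1346 0.0875] yawx 1.576 tz [ 0.005 -0.005 -1.   ] F [-15.2   2.1   5.1] T [3.650e-01 3.751e+00 2.000e-03] w 0.0158
```

Call:
step_arm(motion=[{"x": -0.002, "y": 0, "z": 0, "spin": 0}, {"x": 0, "y": 0, "z": 0, "spin": 0}])

```text
time_s: 3.82
eef_pos: [0.5259, 0.1346, 0.0873]
eef_rot: [0.705, 0.709, 0.0, 0.003]
contact_force: [1.2, 0.6, -2.2]
grip_width: 0.0117
```

```bash
python3 st.py
```

```text
t 3.83 q [-0.003  0.511 -0.478  1.903  0.327  0.802 -0.653] p [0.5259 0.1346 0.0873] yawx 1.576 tz [ 0.005 -0.005 -1.   ] F [ 1.2  0.6 -2.2] T [ 0.054 -0.115  0.035] w 0.0117
```

Call:
step_arm(motion=[{"x": 0, "y": 0, "z": 0, "spin": 0.1}, {"x": 0, "y": 0, "z": 0, "spin": 0.1}, {"x": 0, "y": 0, "z": 0, "spin": 0.1}])

```text
time_s: 4.2
eef_pos: [0.5259, 0.1346, 0.0873]
eef_rot: [0.588, 0.809, 0.0, 0.003]
contact_force: [-0.2, 0.6, -1.7]
grip_width: 0.0118
```

```bash
python3 st.py
```

```text
t 4.2 q [ 0.053  0.527 -0.557  1.899  0.381  0.817 -0.394] p [0.5259 0.1346 0.0873] yawx 1.884 tz [ 0.006 -0.003 -1.   ] F [-0.2  0.6 -1.7] T [ 0.035  0.017 -0.148] w 0.0118
```

Call:
step_arm(motion=[{"x": 0, "y": 0, "z": 0, "spin": 0.14}, {"x": 0, "y": 0, "z": 0, "spin": 0.14}, {"x": 0, "y": 0, "z": 0, "spin": 0.14}, {"x": 0, "y": 0, "z": 0, "spin": 0.14}, {"x": 0, "y": 0, "z": 0, "spin": 0.14}, {"x": 0, "y": 0, "z": 0, "spin": 0.14}, {"x": 0, "y": 0, "z": 0, "spin": 0.14}])

```text
time_s: 5.08
eef_pos: [0.5261, 0.1348, 0.0874]
eef_rot: [0.123, 0.992, 0.002, 0.002]
contact_force: [-0.9, 0.8, -3.2]
grip_width: 0.012
```

```bash
python3 st.py
```

```text
t 5.08 q [ 0.228  0.602 -0.816  1.886  0.558  0.89   0.46 ] p [0.5261 0.1348 0.0874] yawx 2.894 tz [ 0.005  0.004 -1.   ] F [-0.9  0.8 -3.2] T [ 0.228 -0.027 -0.095] w 0.012
```

Call:
step_arm(motion=[{"x": 0, "y": 0, "z": 0, "spin": 0.14}, {"x": 0, "y": 0, "z": 0, "spin": 0.14}, {"x": 0, "y": 0, "z": 0, "spin": 0.14}, {"x": 0, "y": 0, "z": 0, "spin": 0.14}, {"x": 0, "y": 0, "z": 0, "spin": 0.14}])

```text
time_s: 5.7
eef_pos: [0.5261, 0.1351, 0.0873]
eef_rot: [-0.235, 0.972, 0.003, 0.001]
contact_force: [-0.5, 0.9, -1.7]
grip_width: 0.012
```

```bash
python3 st.py
```

```text
t 5.7 q [ 0.331  0.679 -0.994  1.875  0.684  0.971  1.074] p [0.5261 0.1351 0.0873] yawx -2.667 tz [ 0.     0.007 -1.   ] F [-0.5  0.9 -1.7] T [ 0.339  0.038 -0.074] w 0.012
```

Call:
step_arm(motion=[{"x": 0, "y": 0, "z": 0, "spin": 0.14}, {"x": 0, "y": 0, "z": 0, "spin": 0.14}, {"x": 0, "y": 0, "z": 0, "spin": 0.14}, {"x": 0, "y": 0, "z": 0, "spin": 0.14}, {"x": 0, "y": 0, "z": 0, "spin": 0.1}])

```text
time_s: 6.32
eef_pos: [0.5259, 0.1352, 0.0874]
eef_rot: [-0.546, 0.838, 0.004, -0.001]
contact_force: [-0.2, 0.6, 0.5]
grip_width: 0.012
```

```bash
python3 st.py
```

```text
t 6.33 q [ 0.405  0.766 -1.148  1.865  0.796  1.066  1.659] p [0.5259 0.1352 0.0874] yawx -1.986 tz [-0.006  0.006 -1.   ] F [-0.2  0.6  0.5] T [ 0.294  0.109 -0.078] w 0.012
```

Call:
step_arm(motion=[{"x": 0, "y": 0, "z": 0, "spin": 0.14}, {"x": 0, "y": 0, "z": 0, "spin": 0.12}, {"x": 0, "y": 0, "z": 0, "spin": 0.04}, {"x": 0, "y": 0, "z": 0, "spin": 0}])

```text
time_s: 6.82
eef_pos: [0.5258, 0.1352, 0.0873]
eef_rot: [-0.669, 0.744, 0.005, -0.001]
contact_force: [-0.9, 0.4, 0.2]
grip_width: 0.0116
```

```bash
python3 st.py
```

```text
t 6.83 q [ 0.423  0.797 -1.195  1.861  0.831  1.102  1.939] p [0.5258 0.1352 0.0873] yawx -1.677 tz [-0.008  0.005 -1.   ] F [-0.9  0.4  0.2] T [0.198 0.072 0.044] w 0.0116
```

Call:
step_arm(motion=[{"x": 0, "y": 0, "z": 0, "spin": 0}, {"x": 0, "y": 0, "z": 0.04, "spin": 0}, {"x": 0, "y": 0, "z": 0.06, "spin": -0.1}, {"x": 0, "y": -0.02, "z": 0.06, "spin": -0.18}, {"x": 0, "y": -0.02, "z": 0.04, "spin": -0.18}, {"x": -0.004, "y": -0.02, "z": 0, "spin": -0.18}, {"x": -0.004, "y": -0.02, "z": 0, "spin": -0.18}, {"x": -0.004, "y": -0.02, "z": 0, "spin": -0.18}], claw=45)

```text
time_s: 7.82
eef_pos: [0.514, 0.0331, 0.2937]
eef_rot: [-0.212, 0.977, 0.006, 0.004]
contact_force: [-0.9, 0.6, -0.7]
grip_width: 0.0414
```

Call:
step_arm(motion=[{"x": 0, "y": -0.02, "z": 0, "spin": -0.18}, {"x": 0, "y": -0.01, "z": 0, "spin": -0.18}, {"x": 0, "y": 0, "z": 0, "spin": -0.18}, {"x": 0, "y": 0, "z": 0, "spin": -0.18}, {"x": 0, "y": 0, "z": 0, "spin": -0.18}, {"x": 0, "y": 0, "z": 0, "spin": -0.1}, {"x": 0, "y": 0, "z": 0, "spin": 0}])

```text
time_s: 8.7
eef_pos: [0.5138, -0.0013, 0.2949]
eef_rot: [0.302, 0.953, 0.001, 0.008]
contact_force: [0.2, -0.9, 0.9]
grip_width: 0.0414
```

```bash
python3 st.py;  python3 -c "
from h import *
cap('wrist','w2');cap('top','t2')
p,d,V,k=ld('t2'); im=cv2.resize(p[130:225,235:350],None,fx=6.3,fy=6.3,interpolation=cv2.INTER_CUBIC); cv2.imwrite('pics/t2c.png',im[...,::-1])"
```

```text
t 8.7 q [ 0.558  0.302 -0.843  1.698  0.244  1.235  0.616] p [ 0.5138 -0.0013  0.2949] yawx 2.527 tz [ 0.015 -0.003 -1.   ] F [ 0.2 -0.9  0.9] T [ 0.032 -0.151  0.038] w 0.0414
```

View pics/w2.png

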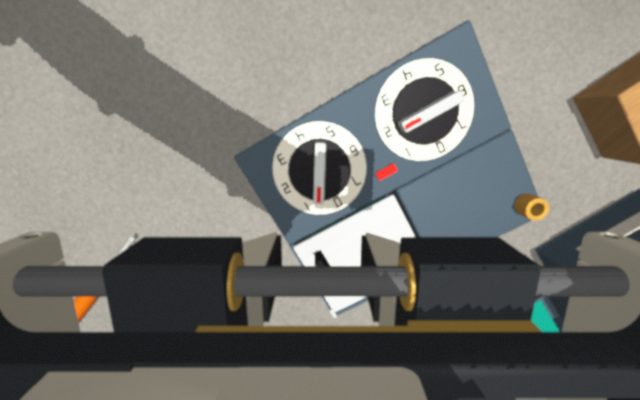

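View pics/t2c.png

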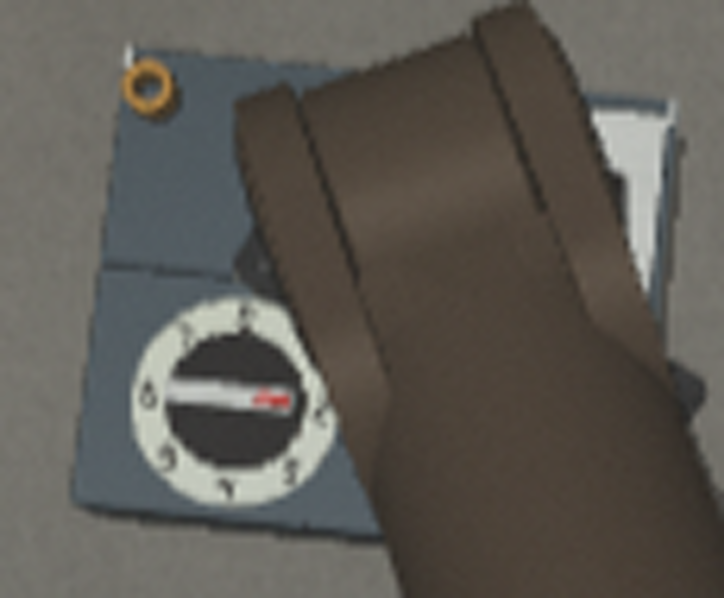

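The left dial's mark is now beside the 2. In the wrist view the right dial's bar runs from about (320,143) to (318,203), mark end at the bottom.

Run:
```python
from h import *
p,d,V,k=ld('w2')
a=plane(320,144,.1005,V,k);b=plane(318.7,203,.1005,V,k);print(a,b,(a+b)/2,np.arctan2(*(a-b)[[1,0]]))
a=plane(405,128,.1005,V,k);b=plane(460,96,.1005,V,k);print('left',a,b,(a+b)/2,np.arctan2(*(a-b)[[1,0]]))
```

```text
[0.4855342  0.01972693 0.1005    ] [ 0.53851669 -0.01962273  0.1005    ] [5.12025441e-01 5.21030255e-05 1.00500000e-01] 2.502785261317752
left [0.52392567 0.10296278 0.1005    ] [0.52910047 0.16620306 0.1005    ] [0.52651307 0.13458292 0.1005    ] -1.6524419933750152
```

Call:
step_arm(motion=[{"x": -0.002, "y": 0.001, "z": -0.05, "spin": -0.025}, {"x": 0, "y": 0, "z": -0.05, "spin": 0}, {"x": 0, "y": 0, "z": -0.05, "spin": 0}, {"x": 0, "y": 0, "z": -0.03, "spin": 0}, {"x": 0, "y": 0, "z": -0.005, "spin": 0}])

```text
time_s: 9.43
eef_pos: [0.5128, -0.0005, 0.1061]
eef_rot: [0.31, 0.951, 0.002, 0.009]
contact_force: [0.0, 0.2, 0.9]
grip_width: 0.041
```

```bash
python3 st.py
```

```text
t 9.43 q [ 0.445  0.495 -0.738  1.957  0.454  0.839  0.402] p [ 5.128e-01 -5.000e-04  1.061e-01] yawx 2.512 tz [ 0.019 -0.002 -1.   ] F [0.  0.2 0.9] T [ 0.072 -0.097 -0.016] w 0.041
```

Call:
step_arm(motion=[{"x": 0, "y": 0, "z": -0.016, "spin": 0}, {"x": -0.001, "y": 0.001, "z": -0.004, "spin": 0}])

```text
time_s: 9.68
eef_pos: [0.5131, 0.0005, 0.0866]
eef_rot: [0.309, 0.951, 0.002, 0.011]
contact_force: [-0.0, -0.4, 0.4]
grip_width: 0.0416
```

Call:
step_arm(motion=[{"x": 0, "y": 0, "z": 0, "spin": 0}, {"x": 0, "y": 0, "z": 0, "spin": 0}, {"x": 0, "y": 0, "z": 0, "spin": 0}], claw=0, newtons=12)

```text
time_s: 10.05
eef_pos: [0.514, 0.0005, 0.0882]
eef_rot: [0.309, 0.951, 0.002, 0.012]
contact_force: [-7.6, -12.1, 1.1]
grip_width: 0.0158
```

```bash
python3 st.py
```

```text
t 10.05 q [ 0.426  0.518 -0.719  1.975  0.484  0.798  0.373] p [5.14e-01 5.00e-04 8.82e-02] yawx 2.512 tz [ 0.024 -0.003 -1.   ] F [ -7.6 -12.1   1.1] T [-2.77   1.69  -0.162] w 0.0158
```

Call:
step_arm(motion=[{"x": -0.001, "y": -0.0017, "z": 0, "spin": 0}, {"x": 0, "y": 0, "z": 0, "spin": 0}])

```text
time_s: 10.3
eef_pos: [0.5129, -0.0012, 0.0882]
eef_rot: [0.31, 0.951, 0.003, 0.012]
contact_force: [0.8, 1.1, -5.1]
grip_width: 0.0121
```

```bash
python3 st.py
```

```text
t 10.3 q [ 0.43   0.516 -0.72   1.978  0.483  0.796  0.376] p [ 0.5129 -0.0012  0.0882] yawx 2.512 tz [ 0.024 -0.002 -1.   ] F [ 0.8  1.1 -5.1] T [ 0.139 -0.328 -0.045] w 0.0121
```

Call:
step_arm(motion=[{"x": 0, "y": 0, "z": 0, "spin": -0.1}, {"x": 0, "y": 0, "z": 0, "spin": -0.14}, {"x": 0, "y": 0, "z": 0, "spin": -0.14}, {"x": 0, "y": 0, "z": 0, "spin": -0.14}, {"x": 0, "y": 0, "z": 0, "spin": -0.14}, {"x": 0, "y": 0, "z": 0, "spin": -0.14}, {"x": 0, "y": 0, "z": 0, "spin": -0.14}, {"x": 0, "y": 0, "z": 0, "spin": -0.14}])

```text
time_s: 11.3
eef_pos: [0.5113, -0.0019, 0.0881]
eef_rot: [0.764, 0.645, -0.005, 0.011]
contact_force: [-1.0, -0.3, -3.0]
grip_width: 0.0116
```

```bash
python3 st.py
```

```text
t 11.3 q [ 0.206  0.457 -0.427  1.982  0.303  0.76  -0.574] p [ 0.5113 -0.0019  0.0881] yawx 1.401 tz [ 0.006 -0.023 -1.   ] F [-1.  -0.3 -3. ] T [-0.031  0.137  0.143] w 0.0116
```

Call:
step_arm(motion=[{"x": 0, "y": 0, "z": 0, "spin": -0.14}, {"x": 0, "y": 0, "z": 0, "spin": -0.14}, {"x": 0, "y": 0, "z": 0, "spin": -0.14}, {"x": 0, "y": 0, "z": 0, "spin": -0.14}, {"x": 0, "y": 0, "z": 0, "spin": -0.14}, {"x": 0, "y": 0, "z": 0, "spin": -0.14}, {"x": 0, "y": 0, "z": 0, "spin": -0.14}, {"x": 0, "y": 0, "z": 0, "spin": -0.14}])

```text
time_s: 12.3
eef_pos: [0.51, -0.0008, 0.0882]
eef_rot: [0.992, 0.124, -0.011, 0.005]
contact_force: [-0.2, -1.3, -2.7]
grip_width: 0.012
```

```bash
python3 st.py
```

```text
t 12.3 q [-0.005  0.435 -0.14   1.98   0.101  0.755 -1.529] p [ 0.51   -0.0008  0.0882] yawx 0.248 tz [-0.021 -0.013 -1.   ] F [-0.2 -1.3 -2.7] T [0.031 0.021 0.126] w 0.012
```

Call:
step_arm(motion=[{"x": 0, "y": 0, "z": 0, "spin": 0}, {"x": 0, "y": 0, "z": 0.03, "spin": 0}, {"x": 0, "y": 0, "z": 0.015, "spin": 0.1}, {"x": 0, "y": 0, "z": 0, "spin": 0.185}, {"x": 0, "y": 0, "z": 0, "spin": 0.185}, {"x": 0, "y": 0, "z": 0, "spin": 0.185}, {"x": 0, "y": 0, "z": 0, "spin": 0.185}, {"x": 0, "y": 0, "z": 0, "spin": 0.185}], claw=45)

```text
time_s: 13.3
eef_pos: [0.5123, 0.0008, 0.1371]
eef_rot: [0.796, 0.606, -0.004, 0.011]
contact_force: [-0.3, -0.2, -0.2]
grip_width: 0.041
```

Call:
step_arm(motion=[{"x": 0, "y": 0, "z": 0, "spin": 0.185}, {"x": 0, "y": 0, "z": 0, "spin": 0.185}, {"x": 0, "y": 0, "z": 0, "spin": 0.185}, {"x": 0, "y": 0, "z": 0, "spin": 0.185}, {"x": 0, "y": 0, "z": 0, "spin": 0.185}, {"x": 0, "y": 0, "z": 0, "spin": 0.185}, {"x": 0, "y": 0, "z": 0, "spin": 0.185}, {"x": 0, "y": 0, "z": 0, "spin": 0.185}])

```text
time_s: 14.3
eef_pos: [0.5146, 0.0016, 0.1402]
eef_rot: [0.169, 0.985, 0.006, 0.014]
contact_force: [0.0, 0.4, 0.0]
grip_width: 0.0415
```

```bash
python3 st.py
```

```text
t 14.3 q [ 0.47   0.446 -0.759  1.926  0.392  0.888  0.748] p [0.5146 0.0016 0.1402] yawx 2.801 tz [ 0.03   0.007 -1.   ] F [0.  0.4 0. ] T [ 0.037 -0.131  0.012] w 0.0415
```

Call:
step_arm(motion=[{"x": -0.0015, "y": -0.002, "z": 0, "spin": 0.18}, {"x": 0, "y": 0, "z": 0, "spin": 0.18}, {"x": 0, "y": 0, "z": 0, "spin": 0.18}, {"x": 0, "y": 0, "z": 0, "spin": 0.03}, {"x": 0, "y": 0, "z": -0.02, "spin": 0}, {"x": 0, "y": 0, "z": -0.015, "spin": 0}])

```text
time_s: 15.05
eef_pos: [0.5157, -0.0008, 0.1072]
eef_rot: [-0.126, 0.992, 0.01, 0.016]
contact_force: [-0.2, -0.8, -0.0]
grip_width: 0.0413
```

```bash
python3 st.py
```

```text
t 15.05 q [ 0.555  0.54  -0.877  1.95   0.526  0.861  1.23 ] p [ 0.5157 -0.0008  0.1072] yawx -2.89 tz [ 0.029  0.023 -0.999] F [-0.2 -0.8 -0. ] T [ 0.094 -0.078  0.038] w 0.0413
```

Call:
step_arm(motion=[{"x": -0.003, "y": 0, "z": -0.014, "spin": 0}, {"x": -0.001, "y": 0, "z": -0.005, "spin": 0}])

```text
time_s: 15.3
eef_pos: [0.5112, -0.0007, 0.0867]
eef_rot: [-0.125, 0.992, 0.01, 0.015]
contact_force: [-0.3, 0.3, 0.3]
grip_width: 0.041
```

Call:
step_arm(motion=[{"x": 0, "y": 0, "z": 0, "spin": 0}, {"x": 0, "y": 0, "z": 0, "spin": 0}, {"x": 0, "y": 0, "z": 0, "spin": 0}], claw=0, newtons=12)

```text
time_s: 15.68
eef_pos: [0.5115, -0.0003, 0.0871]
eef_rot: [-0.126, 0.992, 0.01, 0.016]
contact_force: [-0.1, -0.3, -0.5]
grip_width: 0.0159
```

```bash
python3 st.py
```

```text
t 15.68 q [ 0.537  0.559 -0.855  1.979  0.557  0.818  1.199] p [ 5.115e-01 -3.000e-04  8.710e-02] yawx -2.89 tz [ 0.028  0.023 -0.999] F [-0.1 -0.3 -0.5] T [ 0.065 -0.127  0.028] w 0.0159
```

Call:
step_arm(motion=[{"x": 0, "y": 0, "z": 0, "spin": 0}, {"x": 0, "y": 0, "z": 0, "spin": -0.1}, {"x": 0, "y": 0, "z": 0, "spin": -0.1}, {"x": 0, "y": 0, "z": 0, "spin": -0.1}, {"x": 0, "y": 0, "z": 0, "spin": -0.1}, {"x": 0, "y": 0, "z": 0, "spin": -0.1}, {"x": 0, "y": 0, "z": 0, "spin": -0.06}])

```text
time_s: 16.55
eef_pos: [0.5116, -0.0003, 0.0873]
eef_rot: [0.162, 0.987, 0.005, 0.018]
contact_force: [0.9, 0.8, -3.7]
grip_width: 0.0119
```

```bash
python3 st.py
```

```text
t 16.55 q [ 0.418  0.502 -0.696  1.995  0.468  0.765  0.695] p [ 5.116e-01 -3.000e-04  8.730e-02] yawx 2.816 tz [ 0.038  0.004 -0.999] F [ 0.9  0.8 -3.7] T [ 0.003 -0.223  0.062] w 0.0119
```

Call:
step_arm(motion=[{"x": 0, "y": 0, "z": 0, "spin": -0.05}, {"x": 0, "y": 0, "z": 0, "spin": -0.05}, {"x": 0, "y": 0, "z": 0, "spin": -0.05}, {"x": 0, "y": 0, "z": 0, "spin": -0.05}])

```text
time_s: 17.05
eef_pos: [0.5117, -0.0003, 0.0873]
eef_rot: [0.262, 0.965, 0.003, 0.019]
contact_force: [0.4, -0.1, -3.3]
grip_width: 0.0116
```

```bash
python3 st.py
```

```text
t 17.05 q [ 0.372  0.487 -0.638  1.998  0.437  0.753  0.514] p [ 5.117e-01 -3.000e-04  8.730e-02] yawx 2.611 tz [ 0.038 -0.004 -0.999] F [ 0.4 -0.1 -3.3] T [ 0.02  -0.208  0.088] w 0.0116
```

Call:
step_arm(motion=[{"x": 0, "y": 0, "z": 0, "spin": -0.05}, {"x": 0, "y": 0, "z": 0, "spin": -0.05}, {"x": 0, "y": 0, "z": 0, "spin": -0.05}])

```text
time_s: 17.42
eef_pos: [0.5117, -0.0003, 0.0873]
eef_rot: [0.336, 0.942, 0.002, 0.019]
contact_force: [0.3, -0.3, -2.7]
grip_width: 0.0121
```

```bash
python3 st.py
```

```text
t 17.43 q [ 0.337  0.477 -0.595  2.     0.415  0.746  0.378] p [ 5.117e-01 -3.000e-04  8.730e-02] yawx 2.456 tz [ 0.037 -0.01  -0.999] F [ 0.3 -0.3 -2.7] T [-0.018 -0.188  0.117] w 0.0121
```

Turn is about 3.73 and still free. I continue in the same small steps.

Call:
step_arm(motion=[{"x": 0, "y": 0, "z": 0, "spin": -0.05}, {"x": 0, "y": 0, "z": 0, "spin": -0.05}, {"x": 0, "y": 0, "z": 0, "spin": -0.05}])

```text
time_s: 17.8
eef_pos: [0.5117, -0.0003, 0.0873]
eef_rot: [0.408, 0.913, 0.0, 0.019]
contact_force: [1.1, 0.7, -3.0]
grip_width: 0.0117
```

```bash
python3 st.py
```

```text
t 17.8 q [ 0.302  0.468 -0.553  2.     0.392  0.741  0.242] p [ 5.117e-01 -3.000e-04  8.730e-02] yawx 2.302 tz [ 0.035 -0.015 -0.999] F [ 1.1  0.7 -3. ] T [-0.101 -0.174  0.116] w 0.0117
```

Call:
step_arm(motion=[{"x": 0, "y": 0, "z": 0, "spin": -0.05}, {"x": 0, "y": 0, "z": 0, "spin": -0.05}, {"x": 0, "y": 0, "z": 0, "spin": -0.05}])

```text
time_s: 18.18
eef_pos: [0.5117, -0.0004, 0.0873]
eef_rot: [0.477, 0.879, -0.001, 0.019]
contact_force: [1.0, -0.4, -2.4]
grip_width: 0.0118
```

```bash
python3 st.py
```

```text
t 18.18 q [ 0.267  0.461 -0.51   2.001  0.369  0.738  0.107] p [ 5.117e-01 -4.000e-04  8.730e-02] yawx 2.147 tz [ 0.032 -0.02  -0.999] F [ 1.  -0.4 -2.4] T [-0.032 -0.149  0.057] w 0.0118
```

Call:
step_arm(motion=[{"x": 0, "y": 0, "z": 0, "spin": -0.04}, {"x": 0, "y": 0, "z": 0, "spin": -0.04}, {"x": 0, "y": 0, "z": 0, "spin": -0.04}])

```text
time_s: 18.55
eef_pos: [0.5115, -0.0002, 0.0873]
eef_rot: [0.531, 0.847, -0.002, 0.019]
contact_force: [-0.2, -1.0, -0.8]
grip_width: 0.0129
```

```bash
python3 st.py
```

```text
t 18.55 q [ 0.239  0.456 -0.477  2.     0.351  0.737 -0.003] p [ 5.115e-01 -2.000e-04  8.730e-02] yawx 2.022 tz [ 0.03  -0.024 -0.999] F [-0.2 -1.  -0.8] T [-0.065 -0.098  0.35 ] w 0.0129
```

Torque has risen to 0.35 N m and the jaws are being levered open, so the dial has caught. I stop, ease back slightly, release and look.

Call:
step_arm(motion=[{"x": 0, "y": 0, "z": 0, "spin": 0.04}, {"x": 0, "y": 0, "z": 0, "spin": 0}])

```text
time_s: 18.8
eef_pos: [0.5115, -0.0002, 0.0873]
eef_rot: [0.512, 0.859, -0.002, 0.019]
contact_force: [-0.4, -0.2, -1.4]
grip_width: 0.0124
```

Call:
step_arm(motion=[{"x": 0, "y": 0, "z": 0, "spin": 0}, {"x": 0, "y": 0, "z": 0.02, "spin": 0}, {"x": 0, "y": 0, "z": 0.05, "spin": 0}, {"x": 0, "y": 0, "z": 0.06, "spin": 0}, {"x": 0, "y": 0, "z": 0.05, "spin": 0}, {"x": 0, "y": 0, "z": 0, "spin": 0}], claw=45)

```text
time_s: 19.55
eef_pos: [0.5109, -0.0, 0.2734]
eef_rot: [0.513, 0.858, -0.001, 0.019]
contact_force: [-0.1, 0.7, -1.4]
grip_width: 0.0417
```

```bash
python3 st.py;  python3 -c "
from h import *
cap('wrist','w3');cap('scene','s3')
p,d,V,k=ld('s3'); im=cv2.resize(p[185:310,240:380],None,fx=4.8,fy=4.8,interpolation=cv2.INTER_CUBIC); cv2.imwrite('pics/s3c.png',im[...,::-1])"
```

```text
t 19.55 q [ 0.344  0.247 -0.57   1.766  0.176  1.146  0.211] p [ 0.5109 -0.      0.2734] yawx 2.064 tz [ 0.031 -0.022 -0.999] F [-0.1  0.7 -1.4] T [ 0.075 -0.11  -0.026] w 0.0417
```

View pics/w3.png

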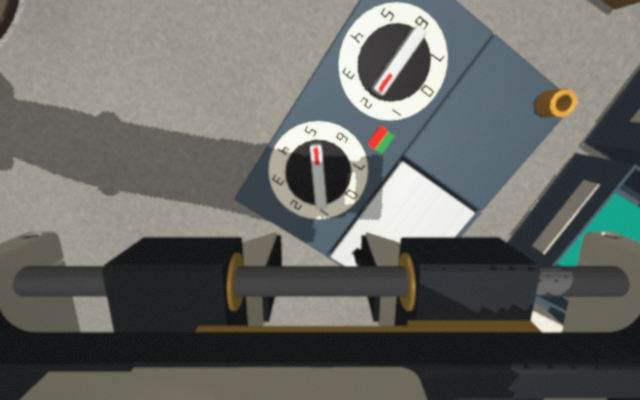

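View pics/s3c.png

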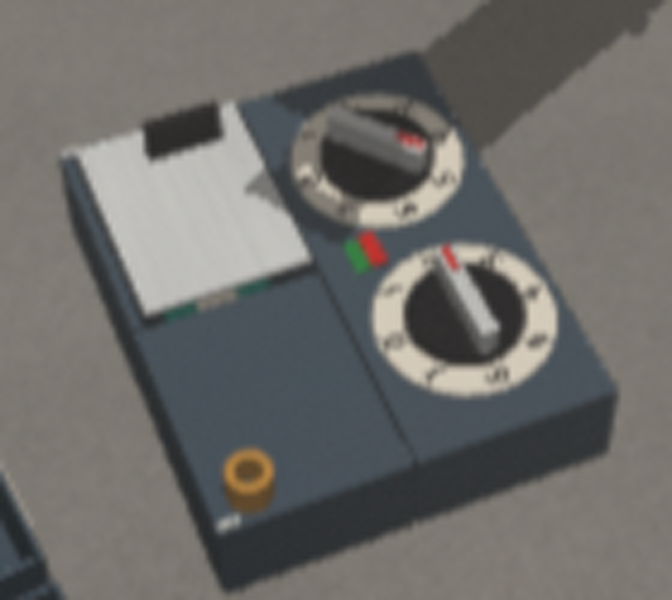

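The green patch is bared at (383,143) in the wrist view, so the lock has sprung, and the left mark points to 2 and the right mark just past 5. Next I locate the fin.

Run:
```python
from h import *
out={}
p,d,V,k=ld('top0')
g=p.max(2); m=np.zeros_like(g); m[150:180,322:342]=(g[150:180,322:342]<70); n,l,st,ce=cv2.connectedComponentsWithStats(m.astype(np.uint8)); print(st,ce)
i=1+np.argmax(st[1:,4]); print('top',plane(*ce[i],.107,V,k),plane(*ce[i],.095,V,k)); 
p,d,V,k=ld('s3'); u,v=240+182/4.8,185+111/4.8
print('scene',plane(240+180/4.8,185+113/4.8,.107,V,k))
c,s=np.cos(-.104),np.sin(-.104);R=np.array([[c,-s],[s,c]])
L=np.array([.526,.135]);O=L-R@[-.062,.068];print('origin',O)
Rt=np.array([.5117,-.0003]);print(Rt-R@[-.062,-.068])
for q in [(332.3,165.2)]:
    p,d,V,k=ld('top0');print('boxframe fin',R.T@(plane(*q,.105,V,k)[:2]-O))
```

```text
[[     0      0    640    400 255956]
 [   330    158      4     15     38]
 [   324    179      2      1      2]
 [   327    179      4      1      4]] [[319.49803482 199.50563378]
 [331.52631579 164.78947368]
 [324.5        179.        ]
 [328.5        179.        ]]
top [ 0.61509721 -0.06650476  0.107     ] [ 0.61750752 -0.06672268  0.095     ]
scene [ 0.61577734 -0.06403888  0.107     ]
origin [0.58060575 0.06093103]
[0.58042426 0.0608962 ]
boxframe fin [ 0.04683202 -0.12582144]
```

Call:
step_arm(motion=[{"x": 0.02, "y": -0.02, "z": 0, "spin": -0.12}, {"x": 0.02, "y": -0.025, "z": 0, "spin": -0.12}, {"x": 0.02, "y": -0.025, "z": 0, "spin": -0.12}, {"x": 0.02, "y": -0.025, "z": 0, "spin": -0.12}, {"x": 0.02, "y": -0.018, "z": 0, "spin": -0.12}, {"x": 0, "y": 0, "z": 0, "spin": 0}], claw=0)

```text
time_s: 20.4
eef_pos: [0.6062, -0.1175, 0.2578]
eef_rot: [0.75, 0.662, -0.013, 0.008]
contact_force: [-0.6, 0.5, 0.1]
grip_width: 0.0003
```

```bash
python3 st.py;  python3 -c "
from h import *
cap('wrist','w4')"
```

```text
t 20.4 q [ 0.341  0.434 -0.373  1.519  0.195  1.231 -0.192] p [ 0.6062 -0.1175  0.2578] yawx 1.447 tz [-0.01  -0.029 -1.   ] F [-0.6  0.5  0.1] T [ 0.022 -0.022 -0.031] w 0.0003
```

View pics/w4.png

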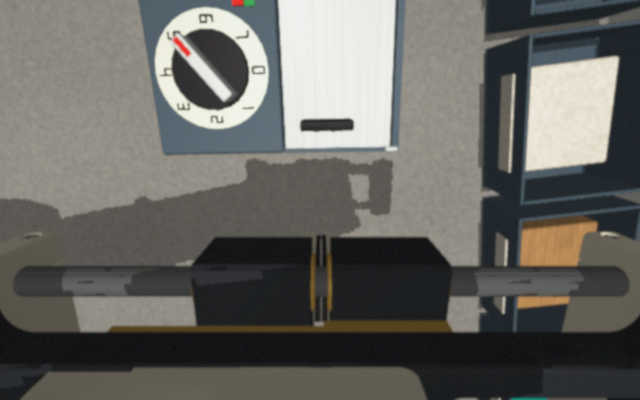

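The fin is at (327,125) and the fingers are clear to its right (-y) side.

Run:
```python
from h import *
p,d,V,k=ld('w4'); print(plane(327,125,.105,V,k),plane(327,130,.107,V,k))
```

```text
[ 0.61800324 -0.06337209  0.105     ] [ 0.61745338 -0.06772478  0.107     ]
```

Call:
step_arm(motion=[{"x": 0.004, "y": 0, "z": -0.05, "spin": 0.01}, {"x": 0.002, "y": 0, "z": -0.05, "spin": 0.01}, {"x": 0, "y": 0, "z": -0.04, "spin": 0}, {"x": 0, "y": 0, "z": -0.02, "spin": 0}])

```text
time_s: 20.95
eef_pos: [0.6084, -0.1117, 0.0924]
eef_rot: [0.738, 0.675, -0.013, 0.006]
contact_force: [0.2, 0.5, 0.5]
grip_width: 0.0007
```

```bash
python3 st.py
```

```text
t 20.95 q [ 0.316  0.59  -0.351  1.706  0.28   0.903 -0.247] p [ 0.6084 -0.1117  0.0924] yawx 1.481 tz [-0.011 -0.026 -1.   ] F [0.2 0.5 0.5] T [ 0.008 -0.071 -0.025] w 0.0007
```

Call:
step_arm(motion=[{"x": 0.002, "y": 0.01, "z": 0, "spin": 0}, {"x": 0.003, "y": 0.012, "z": 0, "spin": 0}, {"x": 0.002, "y": 0.012, "z": 0, "spin": 0}, {"x": 0.001, "y": 0.012, "z": 0, "spin": 0}])

```text
time_s: 21.45
eef_pos: [0.615, -0.0614, 0.0927]
eef_rot: [0.737, 0.676, -0.013, 0.005]
contact_force: [0.8, -1.9, -1.4]
grip_width: 0.0001
```

```bash
python3 st.py
```

```text
t 21.45 q [ 0.237  0.592 -0.355  1.703  0.28   0.91  -0.325] p [ 0.615  -0.0614  0.0927] yawx 1.485 tz [-0.013 -0.026 -1.   ] F [ 0.8 -1.9 -1.4] T [-0.365 -0.078  0.017] w 0.0001
```

Pushing with about 2 N, so the lid is sliding.

Call:
step_arm(motion=[{"x": 0.001, "y": 0.012, "z": 0, "spin": 0}, {"x": 0.001, "y": 0.012, "z": 0, "spin": 0}, {"x": 0.001, "y": 0.012, "z": 0, "spin": 0}, {"x": 0.001, "y": 0.012, "z": 0, "spin": 0}, {"x": 0.001, "y": 0.012, "z": 0, "spin": 0}, {"x": 0.001, "y": 0.006, "z": 0, "spin": 0}])

```text
time_s: 22.2
eef_pos: [0.6221, 0.01, 0.0938]
eef_rot: [0.736, 0.676, -0.013, 0.006]
contact_force: [-0.9, -1.9, 0.0]
grip_width: 0.0006
```

```bash
python3 st.py
```

```text
t 22.2 q [ 0.124  0.598 -0.358  1.69   0.281  0.919 -0.438] p [0.6221 0.01   0.0938] yawx 1.486 tz [-0.011 -0.026 -1.   ] F [-0.9 -1.9  0. ] T [-0.352  0.186  0.   ] w 0.0006
```

Call:
step_arm(motion=[{"x": 0.001, "y": 0.006, "z": 0, "spin": 0}, {"x": 0.001, "y": 0.006, "z": 0, "spin": 0}, {"x": 0.0, "y": 0.004, "z": 0, "spin": 0}])

```text
time_s: 22.58
eef_pos: [0.624, 0.0269, 0.0938]
eef_rot: [0.736, 0.676, -0.013, 0.006]
contact_force: [1.1, -0.5, -0.5]
grip_width: 0.0001
```

```bash
python3 st.py
```

```text
t 22.57 q [ 0.096  0.602 -0.358  1.682  0.281  0.924 -0.464] p [0.624  0.0269 0.0938] yawx 1.486 tz [-0.011 -0.026 -1.   ] F [ 1.1 -0.5 -0.5] T [-0.384 -0.252 -0.028] w 0.0001
```

Call:
step_arm(motion=[{"x": 0, "y": 0.004, "z": 0, "spin": 0}, {"x": 0, "y": 0.004, "z": 0, "spin": 0}])

```text
time_s: 22.82
eef_pos: [0.6243, 0.0299, 0.0938]
eef_rot: [0.738, 0.675, -0.015, 0.008]
contact_force: [-1.0, -15.0, 4.6]
grip_width: 0.0005
```

```bash
python3 st.py
```

```text
t 22.82 q [ 0.085  0.602 -0.354  1.681  0.285  0.927 -0.478] p [0.6243 0.0299 0.0938] yawx 1.482 tz [-0.012 -0.033 -0.999] F [ -1.  -15.    4.6] T [-3.332  0.248 -0.074] w 0.0005
```

The end stop pushes back with 15 N. I back off, lift, move clear to the right and check.

Call:
step_arm(motion=[{"x": 0, "y": -0.01, "z": 0, "spin": 0}, {"x": 0, "y": -0.02, "z": 0, "spin": 0}, {"x": 0, "y": -0.01, "z": 0.05, "spin": 0}, {"x": 0, "y": -0.04, "z": 0.06, "spin": 0}, {"x": 0, "y": -0.05, "z": 0.05, "spin": 0}, {"x": -0.02, "y": -0.05, "z": 0, "spin": 0}, {"x": -0.02, "y": -0.05, "z": 0, "spin": 0}, {"x": -0.02, "y": -0.05, "z": 0, "spin": 0}])

```text
time_s: 23.82
eef_pos: [0.5629, -0.2473, 0.2462]
eef_rot: [0.736, 0.677, -0.013, 0.008]
contact_force: [0.3, -0.3, -0.1]
grip_width: 0.0004
```

Call:
step_arm(motion=[{"x": -0.02, "y": -0.05, "z": 0, "spin": 0}, {"x": -0.02, "y": -0.05, "z": 0, "spin": 0}, {"x": -0.02, "y": -0.03, "z": 0, "spin": 0}, {"x": 0, "y": 0, "z": 0, "spin": 0}])

```text
time_s: 24.32
eef_pos: [0.4947, -0.3907, 0.2462]
eef_rot: [0.739, 0.673, -0.013, 0.009]
contact_force: [0.1, -0.7, -0.9]
grip_width: 0.0002
```

```bash
python3 st.py;  python3 - <<'E'
from h import *
cap('top','t5');cap('scene','s5')
p,d,V,k=ld('s5'); im=cv2.resize(p[100:400,180:520],None,fx=2,fy=2,interpolation=cv2.INTER_CUBIC); cv2.imwrite('pics/s5c.png',im[...,::-1])
p,d,V,k=ld('t5'); im=cv2.resize(p[130:225,235:350],None,fx=6.3,fy=6.3,interpolation=cv2.INTER_CUBIC); cv2.imwrite('pics/t5c.png',im[...,::-1])
g=p.max(2); 
a,b=ld('s3')[0],ld('s5')[0]
E
```

```text
t 24.32 q [ 0.77   0.444 -0.301  1.524  0.171  1.189  0.34 ] p [ 0.4947 -0.3907  0.2462] yawx 1.477 tz [-0.008 -0.031 -0.999] F [ 0.1 -0.7 -0.9] T [ 0.024 -0.137 -0.005] w 0.0002
```

View pics/t5c.png

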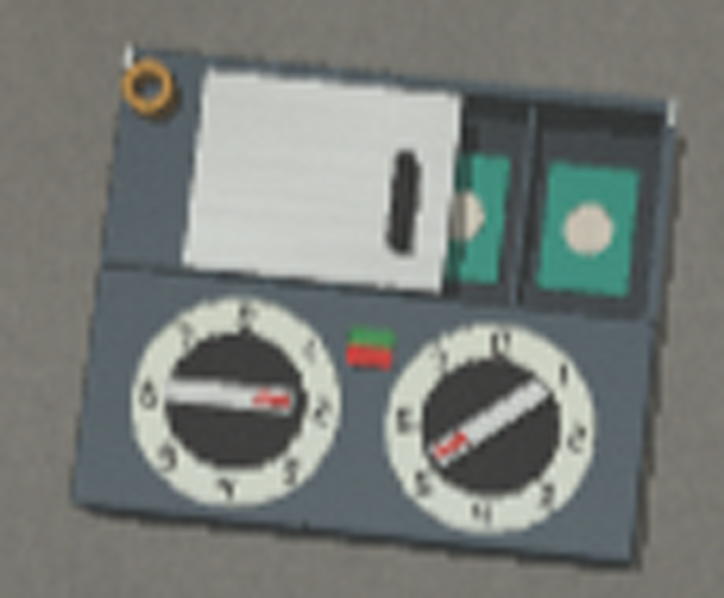

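View pics/s5c.png

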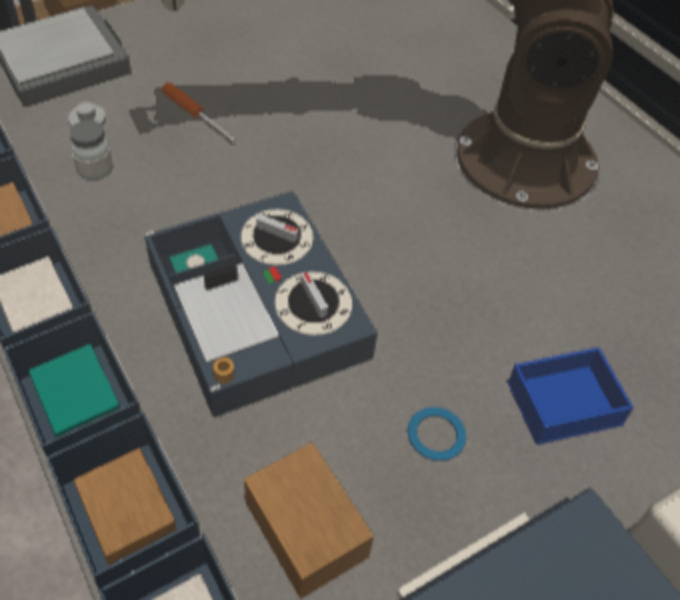

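```bash
python3 -c "
from h import *
p,d,V,k=ld('t5');a=plane(235+403/6.3,130+203/6.3,.105,V,k);b=plane(235+613/6.3,130+222/6.3,.105,V,k);print(np.linalg.norm(a-b))
# bystanders: change between first and last top pictures outside arm
q=ld('top0')[0]; m=(cv2.absdiff(p,q).max(2)>60); print([m[y:y+h,x:x+w].sum() for x,y,w,h in [(170,125,55,45),(190,195,35,35),(165,240,50,55),(400,132,30,30),(435,145,30,30),(390,195,70,30),(248,134,20,20)]])
print(ctrl.job_done())"
```

```text
0.10994000982910448
[np.int64(0), np.int64(0), np.int64(0), np.int64(0), np.int64(296), np.int64(466), np.int64(15)]
the job is handed in; nothing more can be done
None
```

I unlocked the parts box and slid the lid fully open, and the job is handed in; it returned no verdict.

- **Left dial:** I gripped its bar and turned it to 2. It reads about 1.58 rad in the last picture.
- **Right dial:** I turned it clockwise, with one regrasp, then in slow small steps. It caught at about 4.1 rad. The wrist torque rose to 0.35 N m, so I stopped, eased back and released. It reads about 4.06 rad in the last picture.
- **Bolt:** The red plate jumped and the green patch is bared.
- **Lid:** I pushed the fin left until the end stop pushed back with about 15 N. The fin moved about 110 mm, measured from the top view.
- **End state:** The arm is parked clear of everything, 0.25 m up to the right, at 24.4 s of the 64 s allowed.

**Check on the other objects:** I compared the first and last top pictures.
- **No change:** the carton, seal, tote and jar areas.
- **Flange and screwdriver:** their areas did differ, most likely because the parked arm covers them in that view. The scene camera shows the screwdriver where it started. I did not measure the flange, but the arm never went near it.
- **Bushing:** its area differed by 15 pixels, most likely the opened lid's edge. It looks unmoved in both views.

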